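Pin the bench stop shut in the mushroom house

TASK

Swing the yellow stop bar across so that its hole lies over the hole in the blue post. Then take the orange-knobbed pin from the white holder and put it down through both holes until its collar rests flat on the bar, and let go.

Things in the scene. Friction and masses are not known exactly. Their poses are not given: they have to be found in the camera images.
- post_hole (a point): Centre of the mouth of the upright 31 mm hole, open down to the table, in the top of a fixed blue post, 70 x 70 mm, 50 mm high. z up; y points to the bar's upright hinge axis, 130 mm along +y (blue cap, top 74 mm high). Holes are in line when the bar lies along this y; its end then reaches 113 mm to -y. Two brown substrate blocks, 110 mm high, stand along +x, near faces about 100 mm away.
- bar_hole (a point): Centre, at the top face, of the 31 mm hole through the yellow stop bar: 56 mm wide, 10 mm thick, underside 2 mm above the post, top 62 mm above the table. It swings level about the hinge, 130 mm along this point's +y. It starts 0.35 to 0.85 rad open, to the post hole's -x side (the robot's), moves under about 1 N, stays where left, has no stop at the lined-up place and swings 0.3 rad past it.
- bar_grip (a point): Black upright round handle on the bar's free end, 22 mm in diameter, 46 mm tall; this point is on its axis, 26 mm above the bar's top face and 20 mm below the handle's top. It lies 85 mm beyond the bar hole, 215 mm from the hinge axis. It can be pinched from any side and carried round the hinge's arc, or pushed.
- orange_pin_knob (a point): Grasp point on the axis of the orange knob (30 mm dia, 44 tall), 18 mm below its top. 26 mm below it: steel collar 46 dia, 6 thick, then shank 16 dia, 50 long, tapered tip 82 mm below this point. z up the pin; 0.12 kg. Stands upright in one of 3 holes 85 mm apart in a fixed white holder 270x70x60 mm; the others hold shorter pins, blue and green knobs. Fully home: 44 mm above the post's top.
Things that resemble listed ones, but are neither listed nor needed, are in the scene too. What is shaped like the part that bears orange_pin_knob but purple or red is not meant.

How it is judged:
By the outcome, as a careful person would: the job done as asked, in the order asked, and still so for the second after the job is handed in, with the robot touching nothing.
It also fails if it takes over 48 s, if anything falls off the work surface, if the arm or the gripper's body presses on something with over 40 N, if the wrist force passes 120 N, or if a joint passes its speed limit or range.

ROBOT

A 6-joint arm with a two-finger parallel gripper is mounted at the origin on the work surface. World frame = base frame: x ahead of the robot, y to its left, z up, the work surface at z = 0. Lengths are in m, angles in rad, forces in N, time in s.
With the tool pointing down it reaches from about 0.3 to 0.775 m from the base axis. Payload 14.6 kg.
Tool frame: the origin (TCP) lies on the mounting face of the last link; the fingertips stand 199 mm ahead of it and the grasp point (between the pads) lies 180 mm ahead of it; z points along the fingers, y is the line along which they close (so a half turn about z gives the same grasp; the last joint's range is limited). The gripper opens to 94 mm and grips with 3 to 60 N. Pads are 16 mm wide; open, the fingers measure 119 mm over their backs; the gripper's body (75 mm by 177 mm) begins 78 mm behind the grasp point.
Start: joints at [-1.177, 0.3, 1.521, -0, 1.321, -0.067], TCP at [0.245, -0.493, 0.405] pointing down, gripper open.
Joint ranges: [-3.03, 3.03], [-0.79, 2.21], [0.23, 2.52], [-1.04, 4.18], [0, 3.07], [-2.55, 2.55]. Speed limits (rad/s): [2.22, 2.22, 2.57, 3.14, 3.14, 3.14].

INTERFACE

Orientations are given as [roll, pitch, yaw] about the fixed x, y, z axes, in that order (R = Rz(yaw) Ry(pitch) Rx(roll)).
In Python, from station import get_obs, camera, hand_in gives the robot as it stands.
- The arm moves only by the tool apply_moves, never from a script. Its argument "increments" is a list of rows, each an object of numbers: "tx", "ty", "tz": the shift along the tool's x, y, z as a fraction of full scale; "ax", "ay", "az": the turn, a rotation vector about the tool's x, y, z as a fraction of full scale. In form: [{"tx": .., "ty": .., "tz": .., "ax": .., "ay": .., "az": ..}, ...]. A call has 1 to 12 rows; each row shifts and turns the commanded pose from where the row before left it, along the tool's axes as they then stand; what a row does not reach is not made up. Full scale, the value 1, is 30 mm for a shift and 5 degrees for a turn. A row lasts 1/8 s, in which the tool goes at most 62.5 mm and 10.7 degrees, less where a joint would pass 70% of its speed; a pose out of reach is approached as far as the arm can. A call with a number of a shift or a turn outside -1 to 1 is refused whole. A call with a gripper value outside its range is refused whole. "jaw" is the closure, from 0 (fully open) to 1 (shut), set as the call begins (left out, the last holds). The fingers move at their own pace and stop on an object; "force" is the grip in N (left out, the last holds). Time passes only in rows, so rows that do not move let the fingers close. It gives the time, the measured TCP pose, the force, the opening and the grip force at its end, in the units of the state.
- get_obs(): the state, without advancing time (a new reading comes with each control period).
- camera(name): name is "side" or "top" or "wrist"; returns a dict with "pixels" (480x640x3 uint8, red, green, blue), "camera_matrix" (3x3 intrinsics, pixels), "dist" ([k1, k2, p1, p2, k3] as OpenCV has them; the pictures are not rectified), "R" (3x3) and "t" (3): a world point X has camera coordinates R X + t; the wrist camera has in their place "T_tool_cam" (4x4, takes a point from camera to tool coordinates, whose origin is the TCP and whose axes are the flange's). Camera axes: x right, y down, z forward; pixel columns grow to the right and rows downward; lengths in m; the calibration is good to about 2 mm. A picture is of the moment at which its call begins: read the wrist's pose just before it. There is no depth.
- hand_in(): hands the job in; it is judged then, once.
The state is a dict: "time_s": time; "qpos": joint angles; "joint_vel": joint speeds; "tau": joint torques, N m; "ee_pos": TCP position; "eef_rot": TCP orientation; "force": force on the tool from outside, world axes, zero at the start; "moment": the same for the moment, N m; "grip_width": finger opening in m; "grip_force": force on a finger pad.
Only numpy, scipy, OpenCV 4.12 (cv2) and the standard library are available. Lean on these libraries where they do the work, as an engineer would, in place of code of your own. Each camera call takes 0.05 s, during which the arm holds its last target. There are 200 camera calls.

## Working session

There is one attempt and no reset: what is moved stays moved. The work goes in short steps, Python scripts to look and compute and a tool call to move; the robot and the scene stay as the last step left them, time stands still between calls to the robot, and variables do not carry over. Pictures are saved under pics/ and viewed, at most 10 in all, crops included, and the job is handed in when it is done.

Besides the shell and the picture viewer there is one more tool, called as name([rows], argument=value, ...), one row to a line, values as JSON. apply_moves: Moves the arm, as the interface text tells. Its arguments: {"type":"object","properties":{"increments":{"type":"array"},"jaw":{"type":"number"},"force":{"type":"number"}},"required":["increments"]}

```bash
mkdir -p pics
python3 - <<'E'
from station import get_obs,camera
import cv2
print(get_obs())
for n in ["top","side"]:
    c=camera(n); cv2.imwrite(f"pics/{n}0.png",c["pixels"][:,:,::-1]); print(n,c["camera_matrix"],c["dist"],c["R"],c["t"])
E
```

```text
{'time_s': 0.0, 'qpos': array([-1.17660690e+00,  3.00483401e-01,  1.52156999e+00, -2.40878470e-05,
        1.32068962e+00, -6.66068769e-02]), 'joint_vel': array([-1.53123432e-04, -3.09373100e-04, -9.89361536e-05,  8.09311809e-04,
       -1.30146183e-03, -5.02100474e-04]), 'tau': array([-1.58971841e-03, -5.31820536e+01, -3.52741778e+01,  7.07572815e-02,
        2.44566542e-02, -1.04012508e-04]), 'ee_pos': array([ 0.24454578, -0.49261268,  0.40408414]), 'eef_rot': array([-3.14044329e+00, -5.32854877e-05,  4.60802251e-01]), 'force': array([ 0.82673566, -0.2662221 ,  0.08664026]), 'moment': array([ 0.02210876,  0.05001683, -0.01003105]), 'grip_force': 0.0, 'grip_width': 0.09427317414427364}
top [[499.78282158   0.         313.95491181]
 [  0.         499.78282158 239.78367456]
 [  0.           0.           1.        ]] [-0.13087764  0.          0.          0.          0.        ] [[ 0.00178004 -0.99998355  0.00545308]
 [-0.99255749 -0.00243076 -0.12175273]
 [ 0.12176398 -0.00519577 -0.99254548]] [-0.11232238  0.55012451  0.75528361]
side [[603.57693899   0.         320.38486585]
 [  0.         603.57693899 241.65207576]
 [  0.           0.           1.        ]] [-0.02643914  0.          0.          0.          0.        ] [[-9.96452290e-01 -8.41565102e-02  7.18014871e-04]
 [-6.57728710e-02  7.73402123e-01 -6.30494319e-01]
 [ 5.25048874e-02 -6.28304734e-01 -7.76193532e-01]] [0.54792411 0.17902396 0.85146083]
```

View pics/top0.png

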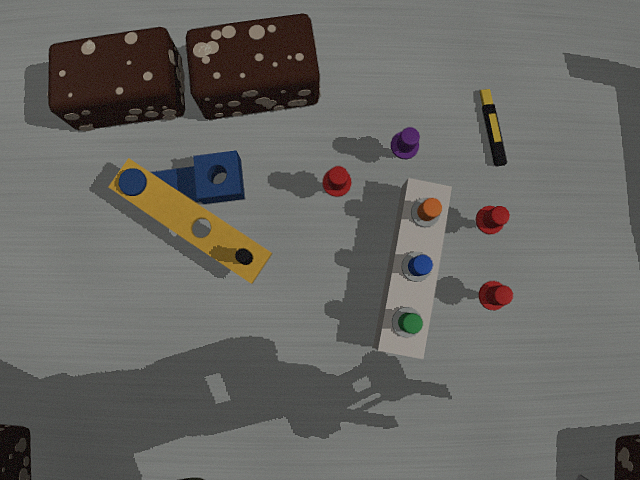

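View pics/side0.png

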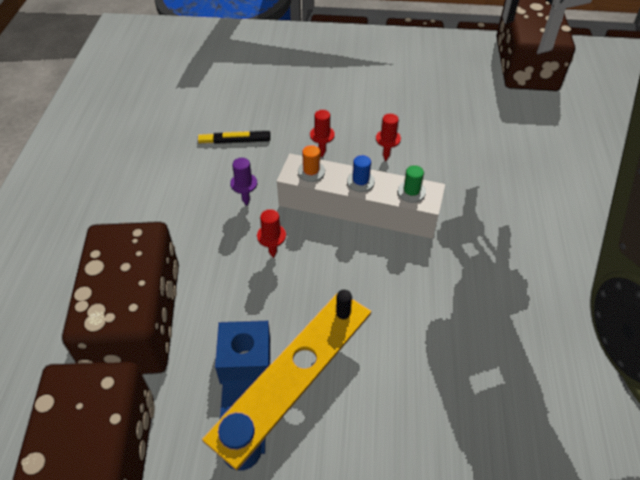

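Top view: hinge cap (132,181), bar hole (201,227), handle top (244,257), post hole (219,175), orange knob (430,209). The side view agrees: orange (311,160), handle (344,298), post hole (243,343). Both show the red and purple pins as decoys.

```bash
cat > h.py <<'E'
import numpy as np,cv2
from scipy.spatial.transform import Rotation as Ro
from station import get_obs,camera
def get(n):
    o=get_obs(); c=camera(n)
    if n=="wrist":
        T=np.eye(4);T[:3,:3]=Ro.from_euler('xyz',o['eef_rot']).as_matrix();T[:3,3]=o['ee_pos']
        M=np.linalg.inv(T@np.array(c["T_tool_cam"])); c["R"],c["t"]=M[:3,:3],M[:3,3]
    c["R"]=np.array(c["R"]);c["t"]=np.array(c["t"]);c["bgr"]=np.ascontiguousarray(c["pixels"][:,:,::-1]);c["hsv"]=cv2.cvtColor(c["bgr"],cv2.COLOR_BGR2HSV)
    return c
def ray(c,uv):
    p=cv2.undistortPoints(np.array([[uv]],float),np.array(c["camera_matrix"]),np.array(c["dist"]))[0,0]
    return -c["R"].T@c["t"], c["R"].T@np.array([p[0],p[1],1])
def onz(c,uv,z):
    o,d=ray(c,uv); return o+d*(z-o[2])/d[2]
def tri(c1,u1,c2,u2):
    A=[];b=[]
    for c,u in((c1,u1),(c2,u2)):
        o,d=ray(c,u);d=d/np.linalg.norm(d);P=np.eye(3)-np.outer(d,d);A.append(P);b.append(P@o)
    return np.linalg.lstsq(np.vstack(A),np.hstack(b),rcond=None)[0]
def proj(c,X):
    return cv2.projectPoints(np.array([X],float),cv2.Rodrigues(c["R"])[0],c["t"],np.array(c["camera_matrix"]),np.array(c["dist"]))[0][0,0]
def blobs(c,lo,hi,amin=40):
    m=cv2.inRange(c["hsv"],np.array(lo),np.array(hi))
    n,l,s,ce=cv2.connectedComponentsWithStats(m)
    return m,[(s[i,4],ce[i].round(1),s[i,:4]) for i in range(1,n) if s[i,4]>=amin]
def holes(m,amin=25):
    cs,h=cv2.findContours(m,cv2.RETR_CCOMP,cv2.CHAIN_APPROX_NONE)
    return [(cv2.contourArea(k),cv2.fitEllipse(k)) for k,q in zip(cs,h[0]) if q[3]>=0 and cv2.contourArea(k)>amin]
E
python3 - <<'E'
from h import *
np.set_printoptions(precision=4,suppress=True)
for n in("top","side"):
    c=get(n); print(n)
    for nm,lo,hi in(("orange",(6,150,90),(16,255,255)),("yellow",(18,130,60),(32,255,255)),("blue",(100,130,25),(125,255,255))):
        m,b=blobs(c,lo,hi,80); print(nm,[(a,p,list(s)) for a,p,s in b])
        for a,e in holes(m): print("  hole",a,e, "z62",onz(c,e[0],.062)[:2],"z50",onz(c,e[0],.05)[:2])
        if nm=="orange": print("  knob",[onz(c,p,.088) for a,p,s in b])
    m,b=blobs(c,(0,0,0),(180,255,28),40); print("dark",[(a,p,list(s)) for a,p,s in b if a<700])
    cv2.imwrite(f"pics/{n}c.png",cv2.resize(c["bgr"][140:290,90:290] if n=="top" else c["bgr"][280:480,190:390],None,fx=3,fy=3,interpolation=cv2.INTER_CUBIC))
E
```

```text
top
orange [(np.int32(282), array([431.9, 207. ]), [np.int32(423), np.int32(198), np.int32(19), np.int32(19)])]
  knob [array([ 0.5936, -0.2872,  0.088 ])]
yellow [(np.int32(162), array([485.9,  96.7]), [np.int32(480), np.int32(89), np.int32(13), np.int32(16)]), (np.int32(214), array([494.7, 127.4]), [np.int32(489), np.int32(113), np.int32(13), np.int32(29)]), (np.int32(5119), array([194.2, 223.3]), [np.int32(108), np.int32(158), np.int32(164), np.int32(126)])]
  hole 239.5 ((243.43692016601562, 256.3330383300781), (15.84510326385498, 19.483057022094727), 121.10466003417969) z62 [ 0.5213 -0.0039] z50 [ 0.5224 -0.0023]
  hole 319.0 ((201.0932159423828, 227.67156982421875), (19.364160537719727, 21.21135902404785), 34.2081184387207) z62 [0.5652 0.0623] z50 [0.567 0.065]
  hole 666.0 ((132.16506958007812, 181.561767578125), (28.885435104370117, 29.450824737548828), 73.77637481689453) z62 [0.6385 0.1751] z50 [0.6414 0.1796]
blue [(np.int32(2720), array([208.1, 177.5]), [np.int32(152), np.int32(151), np.int32(92), np.int32(53)]), (np.int32(578), array([132.1, 181.7]), [np.int32(119), np.in
[... 2446 characters left out ...]
(19)]), (np.int32(386), array([509.2,  33.8]), [np.int32(500), np.int32(0), np.int32(18), np.int32(66)]), (np.int32(41), array([505.9,  73.8]), [np.int32(504), np.int32(67), np.int32(5), np.int32(15)]), (np.int32(258), array([241.2, 138.6]), [np.int32(214), np.int32(133), np.int32(55), np.int32(10)]), (np.int32(127), array([168.8, 269.6]), [np.int32(163), np.int32(256), np.int32(13), np.int32(28)]), (np.int32(640), array([161.6, 333.8]), [np.int32(149), np.int32(295), np.int32(25), np.int32(77)]), (np.int32(225), array([342.9, 307.5]), [np.int32(337), np.int32(296), np.int32(13), np.int32(22)]), (np.int32(44), array([144.8, 435.1]), [np.int32(142), np.int32(430), np.int32(6), np.int32(12)])]
```

View pics/topc.png

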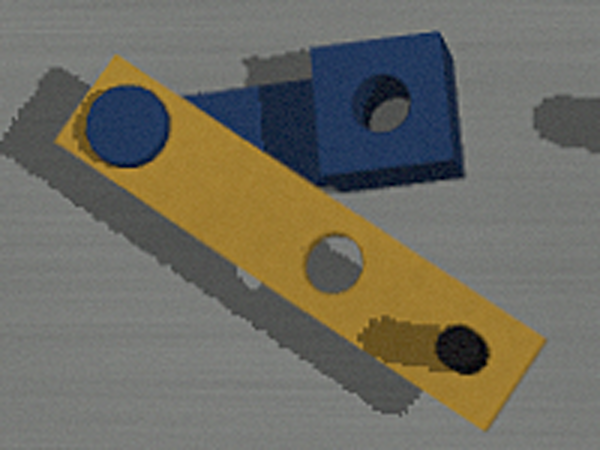

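Crop of the top view: the post hole mouth's centre is at full-image (217.0,174.4), the cap centre at (132.2,181.8) and the handle top at (244,256.7). The bar leaves the post top mostly clear.

Run:
```python
from h import *
np.set_printoptions(precision=4,suppress=True)
t=get("top");s=get("side")
H1=onz(t,(132.2,181.8),.074);H2=onz(s,(236,430.6),.074)
P1=onz(t,(217,174.5),.05);P2=onz(s,(243,343.5),.05)
G1=onz(t,(244.1,256.7),.108);G2=onz(s,(344.3,295.5),.108)
K1=onz(t,(431.9,207),.09);B=onz(t,(201,227.6),.06)
for n in "H1 H2 P1 P2 G1 G2 K1 B".split(): print(n,eval(n))
H=(H1+H2)/2;P=(P1+P2)/2;G=(G1+G2)/2
print(np.linalg.norm((H-P)[:2]),np.linalg.norm((H-G)[:2]))
yd=(H-P)[:2];yd/=np.linalg.norm(yd);
a=np.arctan2(*(yd)[::-1]);b=np.arctan2(*((H-G)[:2])[::-1]);print("yaws",a,b,a-b)
print("goal handle",H[:2]-yd*.215)
w=get("wrist");print(w["R"],w["t"]);cv2.imwrite("pics/w0.png",w["bgr"]);print(get_obs()["time_s"])
```

```text
H1 [0.6352 0.1706 0.074 ]
H2 [0.6362 0.1744 0.074 ]
P1 [0.6521 0.0425 0.05  ]
P2 [0.6518 0.0437 0.05  ]
G1 [ 0.5167 -0.0112  0.108 ]
G2 [ 0.5188 -0.0071  0.108 ]
K1 [ 0.5932 -0.2867  0.09  ]
B [0.5656 0.0629 0.06  ]
0.13041402718903078 0.21656809350245435
yaws 1.6954037621596452 0.9947357759929493 0.7006679861666959
goal handle [ 0.6624 -0.0408]
[[ 0.4451 -0.8955  0.0003]
 [-0.8703 -0.4325  0.2356]
 [-0.2108 -0.1051 -0.9719]] [-0.55   -0.0246  0.3896]
0.35
```

apply_moves([
  {"tx": 0.96, "ty": -0.65},
  {"tx": 0.96, "ty": -0.65},
  {"tx": 0.96, "ty": -0.65},
  {"tx": 0.96, "ty": -0.65},
  {"tx": 0.96, "ty": -0.65},
  {"tx": 0.96, "ty": -0.65},
  {"tx": 0.96, "ty": -0.65},
  {"tx": 0.96, "ty": -0.65},
  {"tx": 0.96, "ty": -0.65},
  {"tx": 0.96, "ty": -0.65},
  {"tx": 0.96, "ty": -0.65},
  {"tx": 0.96, "ty": -0.65},
], jaw=0)

```text
schema error: expected keys tx, ty, tz, ax, ay, az
```

apply_moves([
  {"tx": 0.96, "ty": -0.65},
  {"tx": 0.96, "ty": -0.65},
  {"tx": 0.96, "ty": -0.65},
  {"tx": 0.96, "ty": -0.65},
  {"az": -1},
  {"az": -1},
  {"az": -1},
  {"az": -1},
  {"az": -1},
  {"az": -1},
  {"az": -0.12},
  {},
])

```text
schema error: expected keys tx, ty, tz, ax, ay, az
```

```bash
cat >> h.py <<'E'
np.set_printoptions(precision=4,suppress=True)
def rem(xyz,yaw):
    o=get_obs();R=Ro.from_euler('xyz',o['eef_rot']);G=Ro.from_euler('xyz',[np.pi,0,yaw])
    print("t",o['time_s'],"ee",o['ee_pos'],o['eef_rot'],"F",o['force'],"grip",o['grip_width'],o['grip_force'])
    print("shift units",R.inv().apply(np.array(xyz)-o['ee_pos'])/.03,"turn units",np.degrees((R.inv()*G).as_rotvec())/5)
E
python3 - <<'E'
from h import *
rem((.5177,-.009,.27),.995)
w=get("wrist");cv2.imwrite("pics/w1.png",w["bgr"])
for nm,X in(("G",(.5177,-.009,.108)),("P",(.652,.043,.05)),("H",(.6357,.1725,.074))): print(nm,proj(w,X))
E
```

```text
t 0.35 ee [ 0.2446 -0.4926  0.4045] [-3.1413  0.      0.4608] F [-0.3877 -0.3058 -0.6   ] grip 0.0939986753149482 0.0
shift units [ 15.3232 -10.3896   4.4865] turn units [-0.0028 -0.0007 -6.1214]
G [ -550.1999 -1009.9423]
P [ -440.2058 -1290.4728]
H [-1172.0833 -2012.3564]
```

View pics/w1.png

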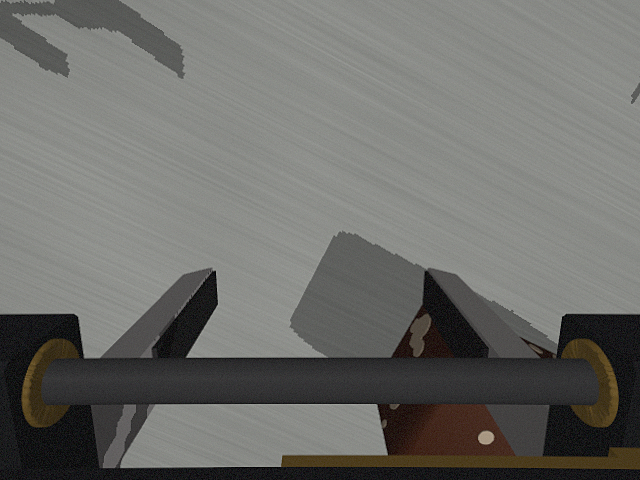

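The move was refused because every key is required. The wrist picture shows only bare table between the fingers at the start pose. Repeating with full rows.

apply_moves([
  {"tx": 0.96, "ty": -0.65, "tz": 0, "ax": 0, "ay": 0, "az": 0},
  {"tx": 0.96, "ty": -0.65, "tz": 0, "ax": 0, "ay": 0, "az": 0},
  {"tx": 0.96, "ty": -0.65, "tz": 0, "ax": 0, "ay": 0, "az": 0},
  {"tx": 0.96, "ty": -0.65, "tz": 0, "ax": 0, "ay": 0, "az": 0},
  {"tx": 0.96, "ty": -0.65, "tz": 0, "ax": 0, "ay": 0, "az": 0},
  {"tx": 0.96, "ty": -0.65, "tz": 0, "ax": 0, "ay": 0, "az": 0},
  {"tx": 0.96, "ty": -0.65, "tz": 0, "ax": 0, "ay": 0, "az": 0},
  {"tx": 0.96, "ty": -0.65, "tz": 0, "ax": 0, "ay": 0, "az": 0},
  {"tx": 0.96, "ty": -0.65, "tz": 0, "ax": 0, "ay": 0, "az": 0},
  {"tx": 0.96, "ty": -0.65, "tz": 0, "ax": 0, "ay": 0, "az": 0},
  {"tx": 0.96, "ty": -0.65, "tz": 0, "ax": 0, "ay": 0, "az": 0},
  {"tx": 0.96, "ty": -0.65, "tz": 0, "ax": 0, "ay": 0, "az": 0},
], jaw=0)

```text
time_s: 1.9
ee_pos: [0.4505, -0.1283, 0.4047]
eef_rot: [3.141, -0.0, 0.461]
force: [-0.2, -0.3, 0.4]
grip_width: 0.094
grip_force: 0.0
```

apply_moves([
  {"tx": 0.96, "ty": -0.65, "tz": 0, "ax": 0, "ay": 0, "az": 0},
  {"tx": 0.96, "ty": -0.65, "tz": 0, "ax": 0, "ay": 0, "az": 0},
  {"tx": 0.96, "ty": -0.65, "tz": 0, "ax": 0, "ay": 0, "az": 0},
  {"tx": 0.96, "ty": -0.65, "tz": 0, "ax": 0, "ay": 0, "az": 0},
  {"tx": 0, "ty": 0, "tz": 0, "ax": 0, "ay": 0, "az": -1},
  {"tx": 0, "ty": 0, "tz": 0, "ax": 0, "ay": 0, "az": -1},
  {"tx": 0, "ty": 0, "tz": 0, "ax": 0, "ay": 0, "az": -1},
  {"tx": 0, "ty": 0, "tz": 0, "ax": 0, "ay": 0, "az": -1},
  {"tx": 0, "ty": 0, "tz": 0, "ax": 0, "ay": 0, "az": -1},
  {"tx": 0, "ty": 0, "tz": 0, "ax": 0, "ay": 0, "az": -1},
  {"tx": 0, "ty": 0, "tz": 0, "ax": 0, "ay": 0, "az": -0.12},
  {"tx": 0, "ty": 0, "tz": 0, "ax": 0, "ay": 0, "az": 0},
])

```text
time_s: 3.4
ee_pos: [0.5186, -0.0083, 0.4046]
eef_rot: [-3.142, 0.0, 0.993]
force: [-0.2, 0.2, -1.2]
grip_width: 0.0942
grip_force: 0.0
```

Run:
```python
from h import *
rem((.5177,-.009,.27),.995)
w=get("wrist");cv2.imwrite("pics/w2.png",w["bgr"])
for nm,X in(("G",(.5177,-.009,.108)),("P",(.652,.043,.05)),("H",(.6357,.1725,.074))): print(nm,proj(w,X))
```

```text
t 3.4 ee [ 0.5186 -0.0083  0.4046] [-3.1416  0.      0.9933] F [-0.2367  0.2182 -1.1697] grip 0.09416910082231643 0.0
shift units [-0.0364 -0.0101  4.4875] turn units [-0.0004  0.     -0.0199]
G [318.9941 237.9974]
P [431.3197  68.0079]
H [ 318.7293 -106.9459]
```

View pics/w2.png

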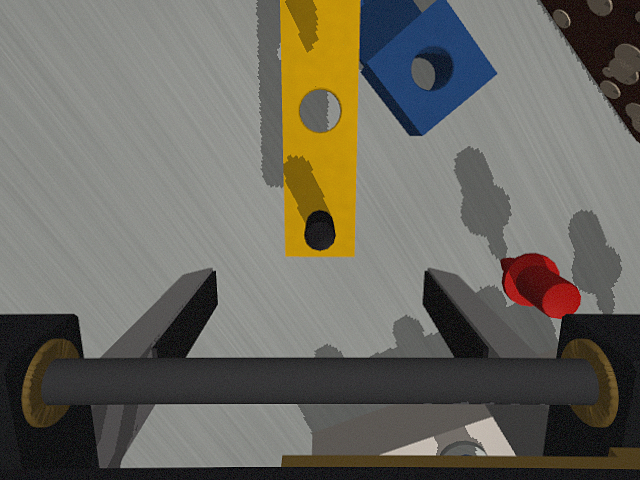

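Wrist view: handle at (320,232) centred between the fingers, and the post hole (432,68) matches its prediction of (431,68). Descend, pinch and swing.

apply_moves([
  {"tx": 0, "ty": 0, "tz": 0.9, "ax": 0, "ay": 0, "az": 0},
  {"tx": -0.03, "ty": 0, "tz": 0.9, "ax": 0, "ay": 0, "az": 0},
  {"tx": 0, "ty": 0, "tz": 0.9, "ax": 0, "ay": 0, "az": 0},
  {"tx": 0, "ty": 0, "tz": 0.9, "ax": 0, "ay": 0, "az": 0},
  {"tx": 0, "ty": 0, "tz": 0.9, "ax": 0, "ay": 0, "az": 0},
  {"tx": 0, "ty": 0, "tz": 0, "ax": 0, "ay": 0, "az": 0},
])

```text
time_s: 4.2
ee_pos: [0.5178, -0.009, 0.2683]
eef_rot: [-3.139, 0.002, 0.994]
force: [-0.2, 0.3, -0.1]
grip_width: 0.094
grip_force: 0.0
```

apply_moves([
  {"tx": 0, "ty": 0, "tz": 0, "ax": 0, "ay": 0, "az": 0},
  {"tx": 0, "ty": 0, "tz": 0, "ax": 0, "ay": 0, "az": 0},
  {"tx": 0, "ty": 0, "tz": 0, "ax": 0, "ay": 0, "az": 0},
  {"tx": 0, "ty": 0, "tz": 0, "ax": 0, "ay": 0, "az": 0},
  {"tx": 0, "ty": 0, "tz": 0, "ax": 0, "ay": 0, "az": 0},
  {"tx": 0, "ty": 0, "tz": 0, "ax": 0, "ay": 0, "az": 0},
], jaw=1, force=10)

```text
time_s: 4.95
ee_pos: [0.5181, -0.009, 0.2697]
eef_rot: [3.142, -0.0, 0.995]
force: [-0.3, 0.4, -0.1]
grip_width: 0.0375
grip_force: 0.0
```

apply_moves([
  {"tx": 0, "ty": 0, "tz": 0, "ax": 0, "ay": 0, "az": 0},
  {"tx": 0, "ty": 0, "tz": 0, "ax": 0, "ay": 0, "az": 0},
  {"tx": 0, "ty": 0, "tz": 0, "ax": 0, "ay": 0, "az": 0},
  {"tx": 0, "ty": 0, "tz": 0, "ax": 0, "ay": 0, "az": 0},
])

```text
time_s: 5.45
ee_pos: [0.5181, -0.0091, 0.2696]
eef_rot: [3.142, -0.0, 0.995]
force: [-0.1, 0.2, -0.7]
grip_width: 0.022
grip_force: 10.0
```

apply_moves([
  {"tx": 0.02, "ty": 0.5, "tz": 0, "ax": 0, "ay": 0, "az": -0.8},
  {"tx": 0.02, "ty": 0.5, "tz": 0, "ax": 0, "ay": 0, "az": -0.8},
  {"tx": 0.02, "ty": 0.5, "tz": 0, "ax": 0, "ay": 0, "az": -0.8},
  {"tx": 0.02, "ty": 0.5, "tz": 0, "ax": 0, "ay": 0, "az": -0.8},
  {"tx": 0.02, "ty": 0.5, "tz": 0, "ax": 0, "ay": 0, "az": -0.8},
  {"tx": 0.02, "ty": 0.5, "tz": 0, "ax": 0, "ay": 0, "az": -0.8},
  {"tx": 0.02, "ty": 0.5, "tz": 0, "ax": 0, "ay": 0, "az": -0.8},
  {"tx": 0.02, "ty": 0.5, "tz": 0, "ax": 0, "ay": 0, "az": -0.8},
])

```text
time_s: 6.45
ee_pos: [0.6321, -0.0438, 0.2696]
eef_rot: [-3.141, 0.001, 1.555]
force: [0.5, -3.6, 1.4]
grip_width: 0.0216
grip_force: 10.0
```

Run:
```python
from h import *
rem((.6624,-.0408,.27),1.695)
```

```text
t 6.45 ee [ 0.6321 -0.0438  0.2696] [-3.1414  0.001   1.5552] F [ 0.517  -3.6028  1.4093] grip 0.021636775729009357 10.000040978193283
shift units [ 0.1156  1.0095 -0.0123] turn units [-0.003   0.0115 -1.602 ]
```

apply_moves([
  {"tx": 0.02, "ty": 0.5, "tz": 0, "ax": 0, "ay": 0, "az": -0.8},
  {"tx": 0.02, "ty": 0.5, "tz": 0, "ax": 0, "ay": 0, "az": -0.8},
  {"tx": 0, "ty": 0, "tz": 0, "ax": 0, "ay": 0, "az": 0},
  {"tx": 0, "ty": 0, "tz": 0, "ax": 0, "ay": 0, "az": 0},
])

```text
time_s: 6.95
ee_pos: [0.6618, -0.0422, 0.2697]
eef_rot: [3.141, 0.001, 1.693]
force: [1.2, -7.1, 0.1]
grip_width: 0.0216
grip_force: 10.0
```

Run:
```python
from h import *
rem((.6624,-.0408,.27),1.695)
w=get("wrist");cv2.imwrite("pics/w3.png",w["bgr"][:,100:540])
t=get("top");cv2.imwrite("pics/t3.png",cv2.resize(t["bgr"][130:290,90:290],None,fx=3,fy=3))
```

```text
t 6.95 ee [ 0.6618 -0.0422  0.2697] [3.1411 0.0015 1.6925] F [ 1.2174 -7.0629  0.1123] grip 0.02163566461260292 10.00009998679161
shift units [ 0.0434  0.026  -0.0111] turn units [ 0.0056  0.017  -0.0281]
```

View pics/w3.png

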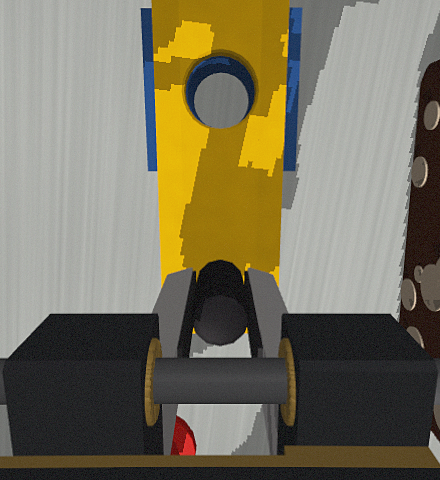

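Wrist view with the bar swung over: the bar hole (221,90 in the crop) sits concentric over the post hole, and the bar is centred on the post (edges about 148 to 295). Release and rise.

apply_moves([
  {"tx": 0, "ty": 0, "tz": 0, "ax": 0, "ay": 0, "az": 0},
  {"tx": 0, "ty": 0, "tz": 0, "ax": 0, "ay": 0, "az": 0},
  {"tx": 0, "ty": 0, "tz": 0, "ax": 0, "ay": 0, "az": 0},
  {"tx": 0, "ty": 0, "tz": 0, "ax": 0, "ay": 0, "az": 0},
  {"tx": 0, "ty": 0, "tz": -0.7, "ax": 0, "ay": 0, "az": 0},
  {"tx": 0, "ty": 0, "tz": -1, "ax": 0, "ay": 0, "az": 0},
  {"tx": 0, "ty": 0, "tz": -1, "ax": 0, "ay": 0, "az": 0},
  {"tx": 0, "ty": 0, "tz": -1, "ax": 0, "ay": 0, "az": 0},
  {"tx": 0, "ty": 0, "tz": -0.8, "ax": 0, "ay": 0, "az": 0},
  {"tx": 0, "ty": 0, "tz": 0, "ax": 0, "ay": 0, "az": 0},
], jaw=0.4)

```text
time_s: 8.3
ee_pos: [0.6615, -0.0413, 0.4063]
eef_rot: [3.138, 0.001, 1.693]
force: [0.2, -0.2, -0.9]
grip_width: 0.0566
grip_force: 0.0
```

Run:
```python
from h import *
rem((.5932,-.2867,.405),1.695)
w=get("wrist");cv2.imwrite("pics/w4.png",w["bgr"])
m,b=blobs(w,(18,130,40),(32,255,255),200)
for a,e in holes(m): print(a,e,onz(w,e[0],.062),onz(w,e[0],.058))
print("P",proj(w,(.652,.043,.05)),proj(w,(.652,.043,.062)))
```

```text
t 8.3 ee [ 0.6615 -0.0413  0.4063] [3.1384 0.0007 1.6931] F [ 0.1874 -0.2006 -0.8646] grip 0.05657254020925643 0.0
shift units [-7.8401 -3.2589  0.0403] turn units [ 0.0363  0.0086 -0.0217]
989.5 ((318.4221496582031, 229.70716857910156), (30.975168228149414, 40.869789123535156), 0.3434673845767975) [ 0.6627 -0.0479  0.062 ] [ 0.6628 -0.0488  0.058 ]
1403.0 ((318.3299865722656, 110.56250762939453), (41.18793869018555, 43.42766189575195), 176.76681518554688) [0.6515 0.0425 0.062 ] [0.6515 0.0427 0.058 ]
P [319.0439 110.8244] [319.0734 109.9866]
```

View pics/w4.png

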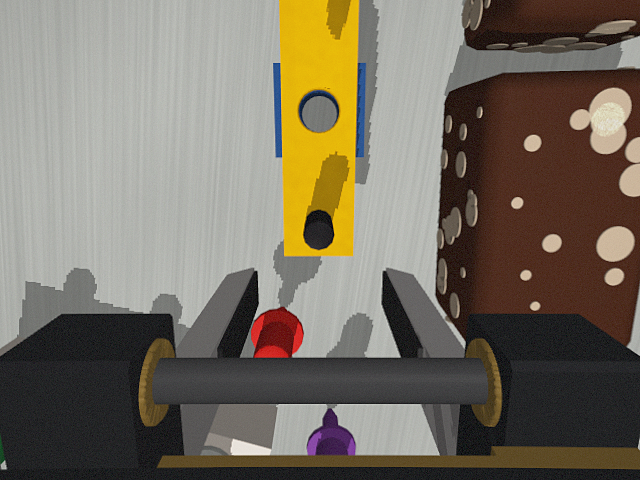

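Wrist view: bar hole at (318,110) is concentric with the post hole, within about 1 mm of (0.6515, 0.0427). On to the pin.

apply_moves([
  {"tx": -0.78, "ty": -0.33, "tz": 0, "ax": 0, "ay": 0, "az": 0},
  {"tx": -0.78, "ty": -0.33, "tz": 0, "ax": 0, "ay": 0, "az": 0},
  {"tx": -0.78, "ty": -0.33, "tz": 0, "ax": 0, "ay": 0, "az": 0},
  {"tx": -0.78, "ty": -0.33, "tz": 0, "ax": 0, "ay": 0, "az": 0},
  {"tx": -0.78, "ty": -0.33, "tz": 0, "ax": 0, "ay": 0, "az": 0},
  {"tx": -0.78, "ty": -0.33, "tz": 0, "ax": 0, "ay": 0, "az": 0},
  {"tx": -0.78, "ty": -0.33, "tz": 0, "ax": 0, "ay": 0, "az": 0},
  {"tx": -0.78, "ty": -0.33, "tz": 0, "ax": 0, "ay": 0, "az": 0},
  {"tx": -0.78, "ty": -0.33, "tz": 0, "ax": 0, "ay": 0, "az": 0},
  {"tx": -0.78, "ty": -0.33, "tz": 0, "ax": 0, "ay": 0, "az": 0},
  {"tx": 0, "ty": 0, "tz": 0, "ax": 0, "ay": 0, "az": 0},
])

```text
time_s: 9.72
ee_pos: [0.5914, -0.287, 0.4028]
eef_rot: [-3.14, -0.001, 1.691]
force: [0.2, -0.2, 0.0]
grip_width: 0.0562
grip_force: 0.0
```

Run:
```python
from h import *
w=get("wrist");cv2.imwrite("pics/w5.png",w["bgr"])
m,b=blobs(w,(6,150,60),(16,255,255),80)
print(b, "pred centre",proj(w,(.5932,-.2867,.088)),"top",proj(w,(.5932,-.2867,.11)))
for a,p,s in b: print(onz(w,p,.088))
rem((.5932,-.2867,.272),1.695)
```

```text
[(np.int32(1662), array([317.9, 226.2]), array([297, 201,  42,  50], dtype=int32))] pred centre [322.7384 230.7804] top [322.9113 238.122 ]
[ 0.5893 -0.2837  0.088 ]
t 9.775 ee [ 0.5918 -0.2859  0.4031] [-3.14   -0.0013  1.692 ] F [-0.1103  0.7445 -0.0385] grip 0.0565365535968323 0.0
shift units [-0.0373  0.0507  4.3711] turn units [-0.018  -0.0149 -0.0347]
```

View pics/w5.png

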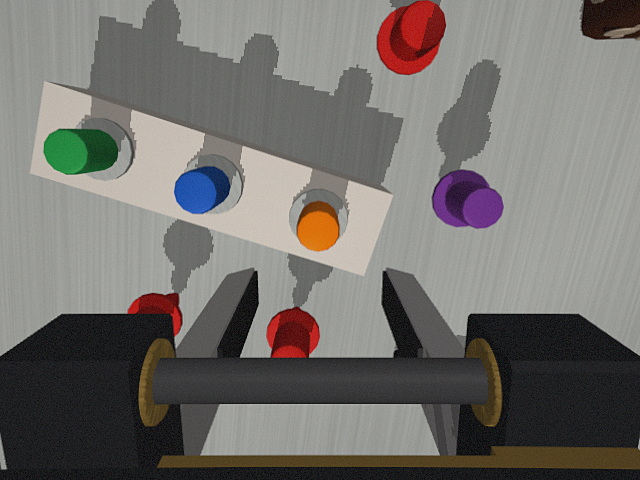

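Wrist view: orange knob top at about (318,230) with its collar around (319,212), and the fingers clear of the neighbours. Cross-checking its position from several views.

Run:
```python
from h import *
w=get("wrist");t=get("top");s=get("side")
print("wrist top",onz(w,(318,229.8),.11),"collar",onz(w,(319.3,217),.066))
c={}
for n,k in(("w",w),("t",t),("s",s)):
    m,b=blobs(k,(6,140,50),(17,255,255),80); c[n]=(k,b[0][1]); print(n,b[0])
print(tri(*c["w"],*c["t"]),tri(*c["w"],*c["s"]),tri(*c["t"],*c["s"]))
rem((.5896,-.2848,.272),1.695)
```

```text
wrist top [ 0.5897 -0.2804  0.11  ] collar [ 0.5905 -0.2802  0.066 ]
w (np.int32(1669), array([317. , 227.5]), array([296, 202,  42,  51], dtype=int32))
t (np.int32(456), array([302.4,  42.2]), array([289,  18,  27,  48], dtype=int32))
s (np.int32(245), array([469.8,   1.1]), array([412,   0,  93,   5], dtype=int32))
[ 0.566  -0.1311  0.6447] [ 0.4941 -0.1839  0.4478] [ 0.5033 -0.0674  0.5546]
t 9.925 ee [ 0.5922 -0.2849  0.4041] [-3.141  -0.0005  1.6938] F [0.2976 0.0039 0.4108] grip 0.05629750087169314 0.0
shift units [ 0.01   -0.0824  4.403 ] turn units [-0.0065 -0.0061 -0.0133]
```

apply_moves([
  {"tx": 0.09, "ty": -0.08, "tz": 0.8, "ax": 0, "ay": 0, "az": 0},
  {"tx": 0, "ty": 0, "tz": 0.8, "ax": 0, "ay": 0, "az": 0},
  {"tx": 0, "ty": 0, "tz": 0.8, "ax": 0, "ay": 0, "az": 0},
  {"tx": 0, "ty": 0, "tz": 0.8, "ax": 0, "ay": 0, "az": 0},
  {"tx": 0, "ty": 0, "tz": 0.7, "ax": 0, "ay": 0, "az": 0},
  {"tx": 0, "ty": 0, "tz": 0.5, "ax": 0, "ay": 0, "az": 0},
  {"tx": 0, "ty": 0, "tz": 0, "ax": 0, "ay": 0, "az": 0},
  {"tx": 0, "ty": 0, "tz": 0, "ax": 0, "ay": 0, "az": 0},
])

```text
time_s: 10.92
ee_pos: [0.5894, -0.2832, 0.2736]
eef_rot: [3.141, 0.001, 1.693]
force: [0.6, 0.3, 0.1]
grip_width: 0.0565
grip_force: 0.0
```

apply_moves([
  {"tx": 0, "ty": 0, "tz": 0, "ax": 0, "ay": 0, "az": 0},
  {"tx": 0, "ty": 0, "tz": 0, "ax": 0, "ay": 0, "az": 0},
  {"tx": 0, "ty": 0, "tz": 0, "ax": 0, "ay": 0, "az": 0},
  {"tx": 0, "ty": 0, "tz": 0, "ax": 0, "ay": 0, "az": 0},
  {"tx": 0, "ty": 0, "tz": 0, "ax": 0, "ay": 0, "az": 0},
  {"tx": 0, "ty": 0, "tz": 0, "ax": 0, "ay": 0, "az": 0},
], jaw=1, force=25)

```text
time_s: 11.68
ee_pos: [0.5892, -0.2834, 0.2729]
eef_rot: [3.141, 0.0, 1.693]
force: [-0.8, -0.2, 3.9]
grip_width: 0.0296
grip_force: 25.0
```

apply_moves([
  {"tx": 0, "ty": 0, "tz": -0.5, "ax": 0, "ay": 0, "az": 0},
  {"tx": 0, "ty": 0, "tz": -0.9, "ax": 0, "ay": 0, "az": 0},
  {"tx": 0, "ty": 0, "tz": -1, "ax": 0, "ay": 0, "az": 0},
  {"tx": 0, "ty": 0, "tz": -1, "ax": 0, "ay": 0, "az": 0},
  {"tx": 0, "ty": 0, "tz": -1, "ax": 0, "ay": 0, "az": 0},
  {"tx": 0, "ty": 0, "tz": 0, "ax": 0, "ay": 0, "az": 0},
  {"tx": 0, "ty": 0, "tz": 0, "ax": 0, "ay": 0, "az": 0},
])

```text
time_s: 12.55
ee_pos: [0.589, -0.2833, 0.4033]
eef_rot: [-3.14, -0.001, 1.693]
force: [-0.4, -0.0, -1.8]
grip_width: 0.03
grip_force: 25.0
```

Run:
```python
from h import *
rem((.6515,.0427,.405),1.695)
w=get("wrist")
print([proj(w,get_obs()['ee_pos']-np.array([0,0,d])) for d in (.162,.206,.262)])
m,b=blobs(w,(6,150,50),(16,255,255),80);print(b)
cv2.imwrite("pics/w6.png",w["bgr"])
```

```text
t 12.55 ee [ 0.589  -0.2833  0.4033] [-3.1402 -0.001   1.6929] F [-0.4286 -0.0438 -1.7583] grip 0.03003748485116542 24.99976247549057
shift units [10.5318  3.3909 -0.0493] turn units [-0.0155 -0.0117 -0.0236]
[array([319.8564, 323.5142]), array([319.9311, 282.396 ]), array([319.9896, 250.3107])]
[(np.int32(6061), array([319.7, 303.8]), array([281, 253,  78, 101], dtype=int32))]
```

View pics/w6.png

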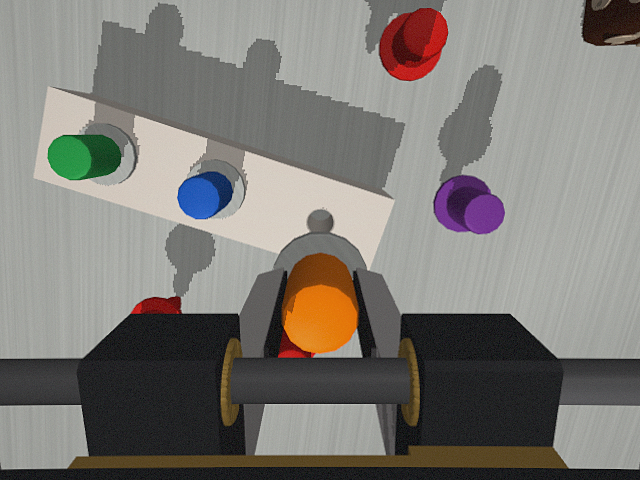

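Wrist view: the orange pin is held upright (knob top around (320,318)), its holder hole at (320,221) is empty. The pin axis is perhaps 2 mm toward +tool x. Carry to the post.

apply_moves([
  {"tx": 0.87, "ty": 0.28, "tz": 0, "ax": 0, "ay": 0, "az": 0},
  {"tx": 0.87, "ty": 0.28, "tz": 0, "ax": 0, "ay": 0, "az": 0},
  {"tx": 0.87, "ty": 0.28, "tz": 0, "ax": 0, "ay": 0, "az": 0},
  {"tx": 0.87, "ty": 0.28, "tz": 0, "ax": 0, "ay": 0, "az": 0},
  {"tx": 0.87, "ty": 0.28, "tz": 0, "ax": 0, "ay": 0, "az": 0},
  {"tx": 0.87, "ty": 0.28, "tz": 0, "ax": 0, "ay": 0, "az": 0},
  {"tx": 0.87, "ty": 0.28, "tz": 0, "ax": 0, "ay": 0, "az": 0},
  {"tx": 0.87, "ty": 0.28, "tz": 0, "ax": 0, "ay": 0, "az": 0},
  {"tx": 0.87, "ty": 0.28, "tz": 0, "ax": 0, "ay": 0, "az": 0},
  {"tx": 0.87, "ty": 0.28, "tz": 0, "ax": 0, "ay": 0, "az": 0},
  {"tx": 0.87, "ty": 0.28, "tz": 0, "ax": 0, "ay": 0, "az": 0},
  {"tx": 0.87, "ty": 0.28, "tz": 0, "ax": 0, "ay": 0, "az": 0},
])

```text
time_s: 14.1
ee_pos: [0.6512, 0.0407, 0.4031]
eef_rot: [-3.139, -0.0, 1.693]
force: [0.3, 0.4, -2.2]
grip_width: 0.0294
grip_force: 25.0
```

apply_moves([
  {"tx": 0, "ty": 0, "tz": 0, "ax": 0, "ay": 0, "az": 0},
  {"tx": 0, "ty": 0, "tz": 0, "ax": 0, "ay": 0, "az": 0},
])

```text
time_s: 14.35
ee_pos: [0.651, 0.0393, 0.4037]
eef_rot: [-3.14, 0.0, 1.693]
force: [-0.3, 0.0, -2.3]
grip_width: 0.0298
grip_force: 25.0
```

Run:
```python
from h import *
rem((.6515,.0412,.274),1.695)
```

```text
t 14.35 ee [0.651  0.0393 0.4037] [-3.1401  0.      1.6929] F [-0.275   0.0348 -2.3375] grip 0.0297838051921297 24.999709725379944
shift units [0.0599 0.0311 4.3236] turn units [-0.0171  0.0001 -0.0243]
```

apply_moves([
  {"tx": 0.06, "ty": 0.03, "tz": 0.8, "ax": 0, "ay": 0, "az": 0},
  {"tx": 0, "ty": 0, "tz": 0.8, "ax": 0, "ay": 0, "az": 0},
  {"tx": 0, "ty": 0, "tz": 0.7, "ax": 0, "ay": 0, "az": 0},
  {"tx": 0, "ty": 0, "tz": 0.3, "ax": 0, "ay": 0, "az": 0},
  {"tx": 0, "ty": 0, "tz": 0.2, "ax": 0, "ay": 0, "az": 0},
  {"tx": 0, "ty": 0, "tz": 0.2, "ax": 0, "ay": 0, "az": 0},
])

```text
time_s: 15.1
ee_pos: [0.6518, 0.0415, 0.315]
eef_rot: [3.141, 0.0, 1.693]
force: [0.1, -0.4, -1.3]
grip_width: 0.0295
grip_force: 25.0
```

Run:
```python
from h import *
rem((.6515,.0412,.275),1.695)
```

```text
t 15.1 ee [0.6518 0.0415 0.315 ] [3.1405 0.0001 1.6927] F [ 0.1481 -0.4067 -1.3183] grip 0.029539663121237524 24.999736547470093
shift units [-0.0083 -0.0117  1.3347] turn units [ 0.0122  0.0017 -0.0258]
```

The tip is inside the bar hole with no contact. Continue.

apply_moves([
  {"tx": 0, "ty": 0, "tz": 0.25, "ax": 0, "ay": 0, "az": 0},
  {"tx": 0, "ty": 0, "tz": 0.25, "ax": 0, "ay": 0, "az": 0},
  {"tx": 0, "ty": 0, "tz": 0.25, "ax": 0, "ay": 0, "az": 0},
  {"tx": 0, "ty": 0, "tz": 0.25, "ax": 0, "ay": 0, "az": 0},
  {"tx": 0, "ty": 0, "tz": 0.2, "ax": 0, "ay": 0, "az": 0},
  {"tx": 0, "ty": 0, "tz": 0, "ax": 0, "ay": 0, "az": 0},
  {"tx": 0, "ty": 0, "tz": 0, "ax": 0, "ay": 0, "az": 0},
])

```text
time_s: 15.98
ee_pos: [0.6518, 0.0417, 0.2789]
eef_rot: [3.141, 0.0, 1.693]
force: [0.2, -0.0, -1.1]
grip_width: 0.0296
grip_force: 25.0
```

apply_moves([
  {"tx": 0, "ty": 0, "tz": 0.04, "ax": 0, "ay": 0, "az": 0},
  {"tx": 0, "ty": 0, "tz": 0.04, "ax": 0, "ay": 0, "az": 0},
  {"tx": 0, "ty": 0, "tz": 0.04, "ax": 0, "ay": 0, "az": 0},
  {"tx": 0, "ty": 0, "tz": 0, "ax": 0, "ay": 0, "az": 0},
])

```text
time_s: 16.48
ee_pos: [0.6517, 0.0417, 0.275]
eef_rot: [-3.142, -0.0, 1.693]
force: [0.6, 0.2, -1.0]
grip_width: 0.0295
grip_force: 25.0
```

apply_moves([
  {"tx": 0, "ty": 0, "tz": 0.03, "ax": 0, "ay": 0, "az": 0},
  {"tx": 0, "ty": 0, "tz": 0.03, "ax": 0, "ay": 0, "az": 0},
  {"tx": 0, "ty": 0, "tz": 0, "ax": 0, "ay": 0, "az": 0},
])

```text
time_s: 16.85
ee_pos: [0.6519, 0.0418, 0.2748]
eef_rot: [3.139, 0.0, 1.693]
force: [-1.0, 0.4, 8.9]
grip_width: 0.0295
grip_force: 25.0
```

Contact: the collar is seated. Let go and rise.

apply_moves([
  {"tx": 0, "ty": 0, "tz": 0, "ax": 0, "ay": 0, "az": 0},
  {"tx": 0, "ty": 0, "tz": 0, "ax": 0, "ay": 0, "az": 0},
  {"tx": 0, "ty": 0, "tz": 0, "ax": 0, "ay": 0, "az": 0},
  {"tx": 0, "ty": 0, "tz": 0, "ax": 0, "ay": 0, "az": 0},
  {"tx": 0, "ty": 0, "tz": -0.5, "ax": 0, "ay": 0, "az": 0},
  {"tx": 0, "ty": 0, "tz": -0.9, "ax": 0, "ay": 0, "az": 0},
  {"tx": 0, "ty": 0, "tz": -0.9, "ax": 0, "ay": 0, "az": 0},
  {"tx": -0.5, "ty": 0, "tz": -0.9, "ax": 0, "ay": 0, "az": 0},
  {"tx": -0.9, "ty": 0, "tz": -0.9, "ax": 0, "ay": 0, "az": 0},
  {"tx": -0.9, "ty": 0, "tz": 0, "ax": 0, "ay": 0, "az": 0},
  {"tx": 0, "ty": 0, "tz": 0, "ax": 0, "ay": 0, "az": 0},
], jaw=0.4)

```text
time_s: 18.23
ee_pos: [0.66, -0.0282, 0.3974]
eef_rot: [3.14, 0.0, 1.691]
force: [-0.2, -0.5, 0.6]
grip_width: 0.0561
grip_force: 0.0
```

Run:
```python
from h import *
rem((.6515,.0412,.4),1.695)
w=get("wrist");s=get("side")
cv2.imwrite("pics/f.png",np.hstack([cv2.resize(w["bgr"],(400,300)),cv2.resize(s["bgr"][280:480,170:437],(400,300))]))
m,b=blobs(w,(6,150,50),(16,255,255),80);print(b[0][1],proj(w,(.6515,.0427,.09)))
```

```text
t 18.225 ee [ 0.66   -0.0282  0.3974] [3.1405 0.0003 1.691 ] F [-0.2174 -0.4627  0.5908] grip 0.05605877697183385 0.0
shift units [ 2.33   -0.0032 -0.0887] turn units [ 0.0126  0.0039 -0.0463]
[533.9   4.8] [319.0148 128.3138]
```

View pics/f.png

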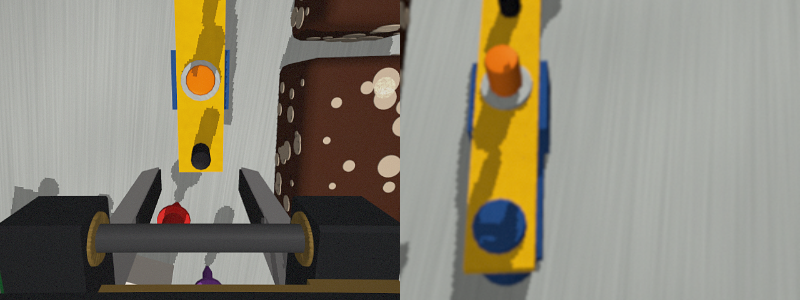

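The wrist view (201,80) and the side view (503,75) both show the pin upright, with its collar flat on the bar, the bar lined up on the post and the gripper clear.

```bash
python3 -c "
from station import hand_in
print(hand_in())"
```

```text
the job is handed in; nothing more can be done
None
```

I swung the bar into line and put the orange pin down through both holes until its collar rested flat on the bar. I then let go, moved the gripper clear and handed the job in at about 18 s.

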